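# Shut the terminal cover and hold the test probe on its earth contact

### The job

Check the earth bond of the power supply on the bench: press its hinged black cover down with the gripper until the catch holds it shut by itself, and let go of it. Then take the spring-tipped probe out of its stand and hold it upright with its tip on the middle of the round steel contact on the cover (not the square one), pressing gently so that the tip is pushed about half-way in. Finish while holding it there, still and under that light pressure; leave the loose things around it where they are.

Things in the scene. Friction and masses are not known exactly. Their poses are not given: they have to be found in the camera images.
- unit: power supply: grey housing 140 x 200 x 55 mm, flat-topped, fixed to the bench; origin at the centre of its underside, x across its 140 mm away from the robot, y along its 200 mm, z up. The cover lies on its +y half. A small dark catch housing (14 x 30 mm, 9 mm higher than the shut cover) stands on it, 5 mm in front (-x) of the middle of the cover's front edge
- cover (a joint): angle (rad) of the black cover: 0 shut, growing as it opens (starts at 0.5 to 0.9). Friction and a weak opening spring leave it about where it is let go. Over the last 0.1 rad it must be forced past a spring catch at its front edge (10 to 14 N downwards within 20 mm of that edge, more if nearer the hinge), which then holds it at 0.01 or less; short of the catch it stays at 0.08 or more
- cover_hinge (a point): point on the cover's hinge axis, at the middle of its width, level with its underside (56 mm above the bench). Axes swing with the cover; shut, they are those of unit (x from front edge to hinge, y along the hinge). The cover is a plate 100 mm from hinge to front edge, 90 mm wide, 6 mm thick, level when shut; it swings up front edge first, the front edge being on the robot's side
- cover_edge (a point): middle of the cover's front (free) edge, on its upper face; axes as cover_hinge
- round_contact (a point): centre of the round bare steel contact, 18 mm across, flush in the upper face of the cover; half-way between hinge and front edge, 22 mm to the +y side of the middle; axes as cover_hinge
- square_contact (a point): centre of the square bare steel contact, 16 mm, the like on the other side: not to be used; axes as cover_hinge
- stand (a point): top centre of the aluminium probe stand, a block 60 x 60 x 65 mm fixed to the bench, with an upright 20 mm hole through it in which the probe stands
- probe_grip (a point): middle of the probe's round black handle (24 mm thick, 76 mm long; it ends 42 mm above this point), z up along the probe. The probe stands upright in the stand, a 34 mm wide collar (underside 40 mm below this point) resting on the stand's top; below the collar a 16 mm thick steel nose, 30 mm long, then the spring tip. About 115 g in all
- probe_tip (a point): end of the probe's spring tip, a 6 mm thick round-ended steel pin that stands out 25 mm from the nose; 95 mm below probe_grip on the probe's axis when not pressed
- plunger (a joint): how far the probe's spring tip is pushed in (m): 0 free, 0.012 fully in. The spring gives 0.8 N at the start and 0.4 N more for each mm (3.2 N half-way, at 0.006)
- adapter: loose bystander: black plastic box 60 x 55 x 42 mm, origin at the centre of its underside
- tape: loose bystander: roll of clear tape, 72 mm across, 24 mm high, origin at the centre of its underside
- driver: loose bystander: screwdriver, 160 mm long, lying on the bench
- jar: loose bystander: white jar 52 mm across, 70 mm high, origin at the centre of its underside
Not all that is in view belongs to the job. Leave any blue look-alike of the unit alone.

How it is judged:
On the way, in this order (a step that is already met when the one before it is completed fails the run):
1. the cover is held shut by its catch, with nothing touching it (value of joint cover below 0.03 rad and contact force between each of the arm, the fingers, probe and cover below 0.1 N), for 0.3 s.
2. the probe is lifted out of its stand in the fingers (z of probe_tip in the frame of stand above 0.01 m and contact force between probe and the fingers above 1 N and value of joint cover below 0.03 rad), for 0.1 s.
At the end, for the whole second after the job is handed in: the cover shut in its catch (under 0.03 rad); the probe still held in the fingers, at rest, upright within 8 degrees, its tip within 7 mm of the centre of the round contact and pushed in 3 to 9 mm, pressing on the cover with 1 to 7 N; the robot itself not touching the cover (value of joint cover below 0.03 rad and distance between probe_tip and round_contact below 0.007 m and angle between probe_tip's own z axis and vertical below 0.14 rad and value of joint plunger between 0.003 and 0.009 m and contact force between probe and cover between 1 and 7 N and contact force between probe and the fingers above 1 N and contact force between the arm and cover below 0.2 N and linear speed of probe below 0.01 m/s); the arm keeps its last pose, push and grip.
It fails at once if the probe is pressed hard (over 15 N) on the power supply (contact force between probe and unit above 15 N).
It fails at once if a loose bystander is moved by more than 30 mm (distance of any of adapter, tape, driver, jar from where it was at the start of the episode above 0.03 m).
It also fails if it takes over 56 s, if anything falls off the work surface, if the arm or the gripper's body presses on something with over 40 N, if the wrist force passes 120 N, or if a joint passes its speed limit or range.

### The arm

A 6-joint arm with a two-finger parallel gripper is mounted at the origin on the work surface. World frame = base frame: x ahead of the robot, y to its left, z up, the work surface at z = 0. Lengths are in m, angles in rad, forces in N, time in s.
With the tool pointing down it reaches from about 0.325 to 0.9 m from the base axis. Payload 6.1 kg.
Tool frame: the origin (TCP) lies on the centre line of the jaws, within the pads' length; the fingertips stand 22 mm ahead of it and the grasp point (between the pads) lies 3 mm ahead of it (env.finger_overhang is the distance from the TCP to the fingertips, in m); z points along the fingers, y is the line along which they close (so a half turn about z gives the same grasp; the last joint's range is limited). The gripper opens to 87 mm and grips with 3 to 60 N. Pads are 19 mm wide; open, the fingers measure 117 mm over their backs; the gripper's body (75 mm by 190 mm) begins 51 mm behind the grasp point.
Start: joints at [-1.387, 0.22, 1.526, -0, 1.395, -0.126], TCP at [0.191, -0.595, 0.245] pointing down, gripper open.
Joint ranges: [-2.98, 2.98], [-0.91, 2.08], [0.09, 2.57], [-1.24, 4.39], [0.2, 2.65], [-2.68, 2.68]. Speed limits (rad/s): [2.57, 2.57, 3.01, 3.14, 3.14, 3.14].

### API

Orientations are given as a unit quaternion [w, x, y, z].
In Python, from rig import env, camera, camera_params gives the robot as it stands.
- The arm moves only by the tool step_arm, never from a script. Its argument "moves" is a list of rows, each an object of numbers: "jaw": the gripper command: -1 is shut, 1 is fully open, values between are in proportion; "tx", "ty", "tz": the shift along the tool's x, y, z in m; "twist": the turn about the tool's z in rad. In form: [{"jaw": .., "tx": .., "ty": .., "tz": .., "twist": ..}, ...]. A call has 1 to 20 rows; each row is the pose to reach, as a shift and turn from the pose commanded when the call began, along the tool's axes at that moment; what a row does not reach only later rows make up. A row lasts 1/12 s, in which the tool goes at most 41.7 mm and 7.16 degrees, less where a joint would pass 70% of its speed; a pose out of reach is approached as far as the arm can. A call with a gripper value outside its range is refused whole. The fingers move at their own pace and stop on an object; "grip_force" is the grip in N (left out, the last holds). Time passes only in rows, so rows that repeat a pose let the fingers close. It gives the time, the measured TCP pose, the force, the opening and the grip force at its end, in the units of the state.
- env.observe(): the state, without advancing time (a new reading comes with each control period).
- camera(name): name is "scene" or "top" or "wrist"; returns the picture (420x560x3 uint8, red, green, blue); there is no depth.
- camera_params(name): a dict with "K" (3x3 intrinsics, pixels), "origin" and "orientation" of the camera in the world. Camera axes: x right, y up, looking along -z (the intrinsics and any distortion apply to the point x, -y, -z); pixel columns grow to the right and rows downward; lengths in m; the calibration is good to about 2 mm. A picture is of the moment at which its call begins: read the wrist's pose just before it. camera_params takes no time and is no camera call; for the wrist camera it gives the pose at the moment of the call.
- env.hand_in(): hands the job in; it is judged then, once.
The state is a dict: "time_s": time; "joints": joint angles; "joint_velocities": joint speeds; "joint_efforts": joint torques, N m; "tcp_pos": TCP position; "tool_rot": TCP orientation; "force": force on the tool from outside, world axes, zero at the start; "wrist_torque": the same for the moment, N m; "width": finger opening in m; "finger_force": force on a finger pad.
Only numpy, scipy, OpenCV 4.12 (cv2) and the standard library are available. Lean on these libraries where they do the work, as an engineer would, in place of code of your own. Each camera call takes 0.05 s, during which the arm holds its last target. There are 200 camera calls.

## Working session

There is one attempt and no reset: what is moved stays moved. The work goes in short steps, Python scripts to look and compute and a tool call to move; the robot and the scene stay as the last step left them, time stands still between calls to the robot, and variables do not carry over. Pictures are saved under pics/ and viewed, at most 10 in all, crops included, and the job is handed in when it is done.

Besides the shell and the picture viewer there is one more tool, called after ">>>" as a command line: name --argument value ..., lists and objects as JSON in quotes. step_arm: Moves the arm, as the interface text tells. Its arguments: {"type":"object","properties":{"moves":{"type":"array"},"grip_force":{"type":"number"}},"required":["moves"]}

```bash
mkdir -p pics; ls; cat > h.py <<'E'
import numpy as np, cv2
from scipy.spatial.transform import Rotation as R
from rig import env, camera, camera_params
def rot(q): return R.from_quat([q[1],q[2],q[3],q[0]]).as_matrix()
def save(img,n,sc=1):
    cv2.imwrite('pics/'+n,cv2.resize(img[:,:,::-1],None,fx=sc,fy=sc,interpolation=cv2.INTER_CUBIC))
def ray(p,u,v):
    d=p.get('distortion'); K=np.array(p['K'])
    x=np.linalg.solve(K,[u,v,1.]); d=rot(p['orientation'])@np.array([x[0],-x[1],-1.])
    return np.array(p['origin']),d
def at_z(p,u,v,z):
    o,d=ray(p,u,v); return o+d*(z-o[2])/d[2]
def proj(p,X):
    c=rot(p['orientation']).T@(np.array(X)-p['origin']); c=np.array([c[0],-c[1],-c[2]])
    q=np.array(p['K'])@c; return q[:2]/q[2]
def tri(obs):
    A=np.zeros((3,3));b=np.zeros(3)
    for p,u,v in obs:
        o,d=ray(p,u,v); d=d/np.linalg.norm(d); M=np.eye(3)-np.outer(d,d);A+=M;b+=M@o
    return np.linalg.solve(A,b)
E
python3 - <<'E'
from h import *
for n in('scene','top'):
    save(camera(n),n+'0.png',1.4); print(camera_params(n))
s=env.observe();print({k:np.round(v,3) for k,v in s.items()})
E
```

```text
pics
{'K': array([[541.46447701,   0.        , 278.6018753 ],
       [  0.        , 541.46447701, 218.23615508],
       [  0.        ,   0.        ,   1.        ]]), 'origin': array([ 1.31783857, -0.05396342,  1.00934042]), 'orientation': array([0.68662544, 0.25978246, 0.24305408, 0.63402153])}
{'K': array([[465.73975776,   0.        , 275.91832443],
       [  0.        , 465.73975776, 209.04236771],
       [  0.        ,   0.        ,   1.        ]]), 'origin': array([ 0.30968325, -0.00118476,  0.99020843]), 'orientation': array([ 0.70774599,  0.06611561, -0.06987071, -0.69988744])}
{'time_s': np.float64(0.1), 'joints': array([-1.387,  0.221,  1.528, -0.   ,  1.395, -0.126]), 'joint_velocities': array([-0.002, -0.003, -0.002, -0.   ,  0.001,  0.001]), 'joint_efforts': array([ 1.0000e-03, -4.9594e+01, -3.8852e+01,  7.0000e-02,  5.2000e-02,
       -0.0000e+00]), 'tcp_pos': array([ 0.19 , -0.595,  0.244]), 'tool_rot': array([-0.001,  0.988,  0.154, -0.   ]), 'force': array([ 0.264,  0.661, -0.367]), 'wrist_torque': array([-0.044,  0.048, -0.014]), 'finger_force': np.float64(0.0), 'width': np.float64(0.087)}
```

View pics/scene0.png

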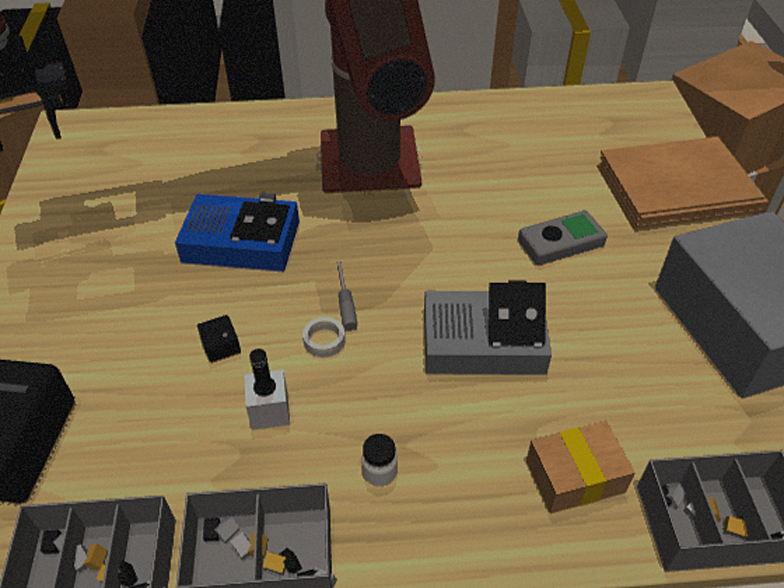

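View pics/top0.png

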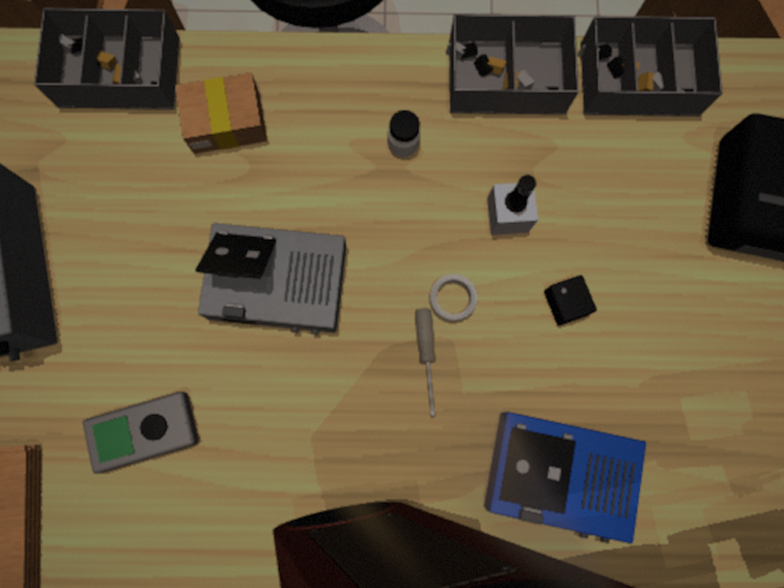

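Top view (shown ×1.4): the grey unit is at (275,277) with its open cover at (237,257). The blue look-alike at (567,477) doesn't fit the grey description, so I leave it alone. The probe in its stand is at (515,205), the jar at (404,132), the tape at (453,298), the adapter at (570,300) and the driver at (427,350). I'll check one enlarged composite.

```bash
python3 - <<'E'
from h import *
T=cv2.imread('pics/top0.png');S=cv2.imread('pics/scene0.png')
T=cv2.resize(T,(560,420),interpolation=cv2.INTER_AREA);S=cv2.resize(S,(560,420),interpolation=cv2.INTER_AREA)
def c(I,x,y,w,h,f): 
    r=cv2.resize(I[y:y+h,x:x+w],None,fx=f,fy=f,interpolation=cv2.INTER_CUBIC)
    for k in range(0,w,10): cv2.line(r,(k*f,0),(k*f,6 if k%50 else 14),(0,255,255),1)
    for k in range(0,h,10): cv2.line(r,(0,k*f),(6,k*f),(0,255,255),1)
    return r
a=np.vstack([c(T,135,150,120,90,4)[:300*2-240],c(S,295,192,120,60,4)])
b=np.vstack([c(T,340,115,50,60,6)[:300],c(S,165,245,50,60,6)[:,:,:]])
h=600;b=np.vstack([c(T,340,117,53,50,6),c(S,165,245,53,50,6)])
print(a.shape,b.shape)
cv2.imwrite('pics/crop1.png',np.hstack([a[:600],b[:600]]))
E
```

```text
(600, 480, 3) (600, 318, 3)
```

View pics/crop1.png

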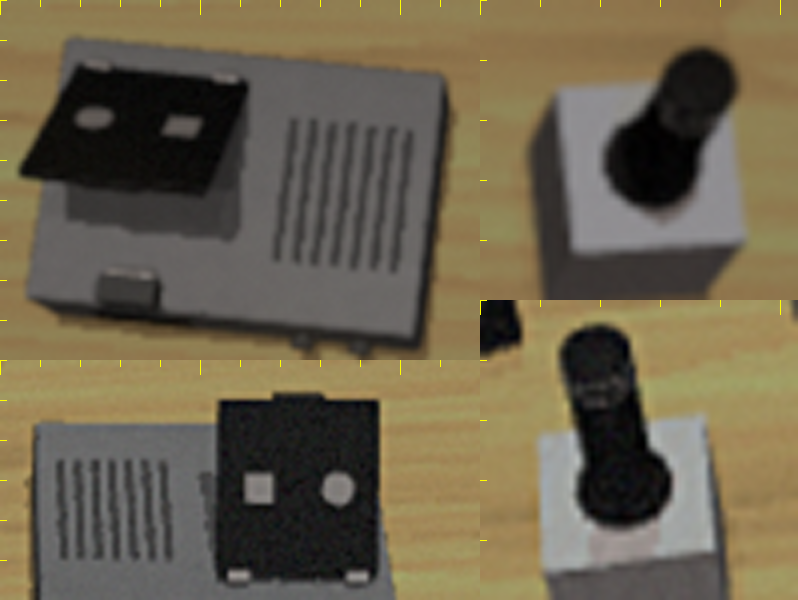

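The crop shows the grey unit with the cover open, round contact at top px (158.5,179.5) and square one at (180.5,181.5). The catch is at (167,222) and the probe upright in its stand. The stand-top corners are visible in both views. Next I fit the poses.

```bash
cat > fit.py <<'E'
from h import *
from scipy.optimize import least_squares
T=camera_params('top');S=camera_params('scene')
def Rz(a): return R.from_euler('z',a).as_matrix()
def unit(x): return np.array([x[0],x[1],0]),Rz(x[2])
def cov(x,X): # X relative to hinge pt in cover axes
    o,Q=unit(x); h=o+Q@np.array([x[4],x[5],.056])
    return h+Q@(R.from_euler('y',x[3]).as_matrix()@np.array(X))
obs=[(T,(.07,.1,.055),(151.25,159.25)),(T,(.07,-.1,.055),(246.75,168.75)),(T,(-.07,-.1,.055),(238,234.25)),(T,(-.07,.1,.055),(142,224.5)),(S,(-.07,-.1,.055),(304,207.5))]
cob=[(T,(-.1,.045,.006),(140,194)),(T,(-.1,-.045,.006),(186.75,198.75)),(T,(-.05,.022,.006),(158.5,179.5)),(T,(-.05,-.022,.006),(180.5,181.5)),(S,(-.05,.022,.006),(379.5,224.25)),(S,(-.05,-.022,.006),(359.75,224.25))]
def f(x):
    o,Q=unit(x)
    return np.concatenate([proj(p,o+Q@np.array(X))-uv for p,X,uv in obs]+[proj(p,cov(x,X))-uv for p,X,uv in cob])
sol=least_squares(f,[.55,.15,0,.7,.05,.05]);x=sol.x
print(np.round(x,4));print(np.round(sol.fun.reshape(-1,2),1).tolist())
y=x.copy();y[3]=0
for n,X in dict(edge=(-.1,0,.006),round=(-.05,.022,.006),sq=(-.05,-.022,.006)).items(): print(n,cov(x,X).round(4),'shut',cov(y,X).round(4))
st=[(T,(-1,1),None)]
so=[(T,(.03,.03),(352.7,132)),(T,(.03,-.03),(382.2,130.7)),(T,(-.03,-.03),(384.2,157)),(T,(-.03,.03),(355.5,159.2)),
(S,(-.03,-.03),(175,267.8)),(S,(-.03,.03),(202.2,264.2)),(S,(.03,.03),(204.5,286.7)),(S,(.03,-.03),(175.8,290.3))]
g=lambda s:np.concatenate([proj(p,np.array([s[0],s[1],.065])+Rz(s[2])@np.array([*X,0]))-uv for p,X,uv in so])
t=least_squares(g,[.6,-.2,0]);print('stand',t.x,np.round(t.fun.reshape(-1,2),1).tolist())
print('cap',tri([(T,377,131.2),(S,184.5,253.3)]),at_z(T,377,131.2,.147),at_z(S,184.5,253.3,.147))
for n,p in dict(jar=(404,116,.07),tape=(453,298,.024),drvTip=(432,414,0.01),drvEnd=(424,312,0.03),adapter=(570,300,.042)).items(): print(n,at_z(T,p[0]/1.4,p[1]/1.4,p[2]).round(3))
E
python3 fit.py
```

```text
[ 0.5173  0.1628 -0.0897  0.6882  0.0529  0.0457]
[[-0.0, -0.5], [-0.2, -0.6], [0.7, 0.3], [-1.2, 0.2], [-1.0, -0.7], [-0.5, -0.1], [-0.3, -0.2], [0.0, 0.2], [0.0, 0.4], [-0.4, 0.4], [-0.3, 0.3]]
edge [0.5009 0.2101 0.1242] shut [0.4744 0.2125 0.062 ]
round [0.5413 0.2286 0.0924] shut [0.5262 0.2299 0.062 ]
sq [0.5374 0.1848 0.0924] shut [0.5223 0.1861 0.062 ]
stand [ 0.6298265  -0.19605967  0.07373736] [[-0.1, -0.5], [-1.2, -0.9], [-0.1, 0.3], [-0.2, -0.2], [-0.5, -0.7], [0.1, -0.5], [-0.6, -0.4], [-0.6, -0.3]]
cap [ 0.62881452 -0.19588995  0.14444052] [ 0.62786702 -0.19621847  0.147     ] [ 0.6310504  -0.19456467  0.147     ]
jar [ 0.763 -0.029  0.07 ]
tape [ 0.491 -0.106  0.024]
drvTip [ 0.319 -0.075  0.01 ]
drvEnd [ 0.468 -0.062  0.03 ]
adapter [ 0.487 -0.277  0.042]
```

>>> step_arm --moves '[{"jaw": -1,"tx": 0.558,"ty": -0.665,"tz": 0.05,"twist": 0.398},{"jaw": -1,"tx": 0.558,"ty": -0.665,"tz": 0.05,"twist": 0.398},{"jaw": -1,"tx": 0.558,"ty": -0.665,"tz": 0.05,"twist": 0.398},{"jaw": -1,"tx": 0.558,"ty": -0.665,"tz": 0.05,"twist": 0.398},{"jaw": -1,"tx": 0.558,"ty": -0.665,"tz": 0.05,"twist": 0.398},{"jaw": -1,"tx": 0.558,"ty": -0.665,"tz": 0.05,"twist": 0.398},{"jaw": -1,"tx": 0.558,"ty": -0.665,"tz": 0.05,"twist": 0.398},{"jaw": -1,"tx": 0.558,"ty": -0.665,"tz": 0.05,"twist": 0.398},{"jaw": -1,"tx": 0.558,"ty": -0.665,"tz": 0.05,"twist": 0.398},{"jaw": -1,"tx": 0.558,"ty": -0.665,"tz": 0.05,"twist": 0.398},{"jaw": -1,"tx": 0.558,"ty": -0.665,"tz": 0.05,"twist": 0.398},{"jaw": -1,"tx": 0.558,"ty": -0.665,"tz": 0.05,"twist": 0.398},{"jaw": -1,"tx": 0.558,"ty": -0.665,"tz": 0.05,"twist": 0.398},{"jaw": -1,"tx": 0.558,"ty": -0.665,"tz": 0.05,"twist": 0.398},{"jaw": -1,"tx": 0.558,"ty": -0.665,"tz": 0.05,"twist": 0.398},{"jaw": -1,"tx": 0.558,"ty": -0.665,"tz": 0.05,"twist": 0.398},{"jaw": -1,"tx": 0.558,"ty": -0.665,"tz": 0.05,"twist": 0.398},{"jaw": -1,"tx": 0.558,"ty": -0.665,"tz": 0.05,"twist": 0.398},{"jaw": -1,"tx": 0.558,"ty": -0.665,"tz": 0.05,"twist": 0.398},{"jaw": -1,"tx": 0.558,"ty": -0.665,"tz": 0.05,"twist": 0.398}]' --grip_force 20

```text
time_s: 1.77
tcp_pos: [0.5056, 0.177, 0.1961]
tool_rot: [0.0, 0.999, -0.044, -0.0]
force: [0.1, -0.3, 0.7]
width: 0.0003
finger_force: 0.0
```

>>> step_arm --moves '[{"jaw": -1,"tx": 0,"ty": 0,"tz": 0,"twist": 0},{"jaw": -1,"tx": 0,"ty": 0,"tz": 0,"twist": 0},{"jaw": -1,"tx": 0,"ty": 0,"tz": 0,"twist": 0}]'

```text
time_s: 2.02
tcp_pos: [0.5049, 0.1746, 0.1959]
tool_rot: [0.0, 0.999, -0.044, -0.001]
force: [0.3, -0.3, -0.1]
width: 0.0007
finger_force: 0.0
```

```bash
python3 - <<'E'
from h import *
p=camera_params('wrist');save(camera('wrist'),'w1.png',1.0)
S=camera('scene'); save(S[180:290,270:430],'s1.png',3)
a=cv2.imread('pics/w1.png');b=cv2.imread('pics/s1.png');b=cv2.resize(b,(240*2,165*2))[:, :]
o=np.zeros((590,560,3),np.uint8);o[:300]=cv2.resize(a,(400,300)).shape and np.pad(cv2.resize(a,(400,300)),((0,0),(0,160),(0,0)));o[300:590,:422]=cv2.resize(b,(422,290))
cv2.imwrite('pics/c2.png',o);print(p['origin'])
E
```

```text
[0.57925092 0.16748142 0.33659814]
```

View pics/c2.png

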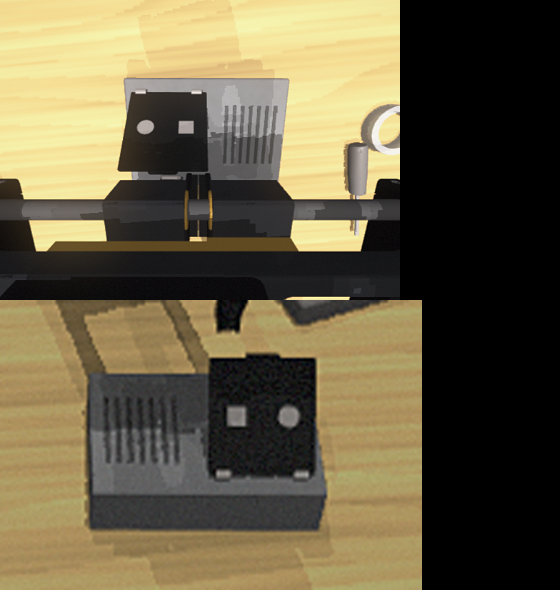

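The wrist view shows the tool just in front of the open cover, with the round contact left at (146,127) and the square one at (186,127). I'll push down along the arc.

>>> step_arm --moves '[{"jaw": -1,"tx": 0.012,"ty": -0.035,"tz": 0.01,"twist": 0},{"jaw": -1,"tx": 0.012,"ty": -0.035,"tz": 0.03,"twist": 0},{"jaw": -1,"tx": 0.012,"ty": -0.035,"tz": 0.05,"twist": 0},{"jaw": -1,"tx": 0.011,"ty": -0.035,"tz": 0.058,"twist": 0},{"jaw": -1,"tx": 0.006,"ty": -0.035,"tz": 0.065,"twist": 0},{"jaw": -1,"tx": 0.002,"ty": -0.035,"tz": 0.07,"twist": 0},{"jaw": -1,"tx": -0.001,"ty": -0.035,"tz": 0.076,"twist": 0},{"jaw": -1,"tx": -0.004,"ty": -0.035,"tz": 0.081,"twist": 0},{"jaw": -1,"tx": -0.006,"ty": -0.035,"tz": 0.086,"twist": 0},{"jaw": -1,"tx": -0.008,"ty": -0.035,"tz": 0.092,"twist": 0},{"jaw": -1,"tx": -0.01,"ty": -0.035,"tz": 0.098,"twist": 0},{"jaw": -1,"tx": -0.01,"ty": -0.035,"tz": 0.1,"twist": 0},{"jaw": -1,"tx": -0.01,"ty": -0.035,"tz": 0.1,"twist": 0}]'

```text
time_s: 3.2
tcp_pos: [0.498, 0.2106, 0.0957]
tool_rot: [0.0, 0.999, -0.044, -0.001]
force: [-0.3, -0.7, 0.6]
width: 0.0008
finger_force: 0.1
```

>>> step_arm --moves '[{"jaw": -1,"tx": -0.001,"ty": 0,"tz": 0.003,"twist": 0},{"jaw": -1,"tx": -0.001,"ty": 0,"tz": 0.006,"twist": 0},{"jaw": -1,"tx": -0.001,"ty": 0,"tz": 0.008,"twist": 0},{"jaw": -1,"tx": -0.001,"ty": 0,"tz": 0.009,"twist": 0},{"jaw": -1,"tx": -0.001,"ty": 0,"tz": 0.01,"twist": 0},{"jaw": -1,"tx": -0.001,"ty": 0,"tz": 0.01,"twist": 0}]'

```text
time_s: 3.7
tcp_pos: [0.497, 0.2108, 0.0863]
tool_rot: [-0.0, 0.999, -0.044, -0.001]
force: [-1.8, -0.3, 2.1]
width: 0.0002
finger_force: 1.4
```

>>> step_arm --moves '[{"jaw": -1,"tx": 0,"ty": 0,"tz": 0.001,"twist": 0},{"jaw": -1,"tx": 0,"ty": 0,"tz": 0.002,"twist": 0},{"jaw": -1,"tx": 0,"ty": 0,"tz": 0.003,"twist": 0},{"jaw": -1,"tx": 0,"ty": 0,"tz": 0.003,"twist": 0}]'

```text
time_s: 4.03
tcp_pos: [0.4975, 0.2108, 0.0836]
tool_rot: [-0.0, 0.999, -0.044, -0.0]
force: [-3.0, 0.3, 4.5]
width: 0.0005
finger_force: 2.2
```

>>> step_arm --moves '[{"jaw": -1,"tx": 0,"ty": 0,"tz": 0.001,"twist": 0},{"jaw": -1,"tx": 0,"ty": 0,"tz": 0.002,"twist": 0},{"jaw": -1,"tx": 0,"ty": 0,"tz": 0.002,"twist": 0}]'

```text
time_s: 4.28
tcp_pos: [0.4976, 0.2108, 0.0824]
tool_rot: [-0.0, 0.999, -0.044, -0.0]
force: [-6.0, -0.1, 10.3]
width: 0.0004
finger_force: 5.2
```

>>> step_arm --moves '[{"jaw": -1,"tx": 0,"ty": 0,"tz": 0.001,"twist": 0},{"jaw": -1,"tx": 0,"ty": 0,"tz": 0.002,"twist": 0},{"jaw": -1,"tx": 0,"ty": 0,"tz": 0.002,"twist": 0}]'

```text
time_s: 4.53
tcp_pos: [0.4975, 0.2108, 0.0811]
tool_rot: [-0.0, 0.999, -0.044, -0.0]
force: [-8.9, -0.4, 16.2]
width: 0.0003
finger_force: 8.1
```

```bash
python3 - <<'E'
from h import *
S=camera('scene')[180:290,280:420]; W=camera('wrist')[60:310,100:420]
a=cv2.resize(S[:,:,::-1],(550,432),interpolation=cv2.INTER_CUBIC)[:380]
b=cv2.resize(W[:,:,::-1],(250,195));o=np.zeros((380,800,3),np.uint8);o[:,:550]=a;o[:195,550:]=b
cv2.imwrite('pics/c3.png',o)
E
```

```text
(no output)
```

View pics/c3.png

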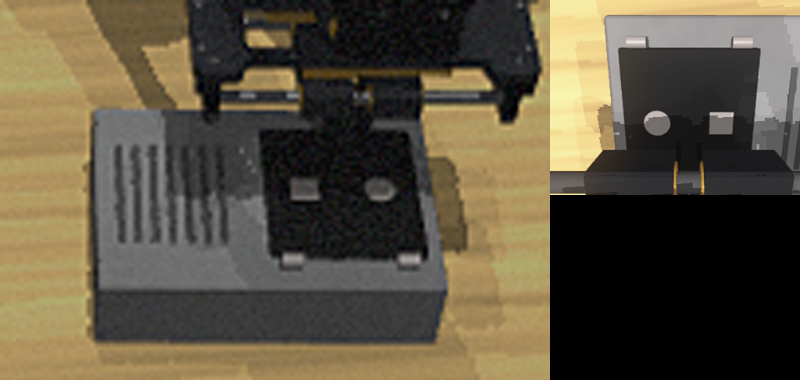

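The cover is nearly flat, with the round contact at crop (380,188) and the square at (304,189). I'll compare those with the predictions per angle.

```bash
cat >> fit.py <<'E'
print('---')
for th in (0,.05,.1,.15):
    y=x.copy();y[3]=th
    print(th,proj(S,cov(y,(-.05,.022,.006))).round(1),proj(S,cov(y,(-.05,-.022,.006))).round(1))
E
python3 fit.py | sed -n '/---/,$p'
```

```text
---
0 [376.6 228.4] [357.4 228.3]
0.05 [376.7 227.8] [357.6 227.7]
0.1 [376.9 227.2] [357.7 227.1]
0.15 [377.1 226.7] [357.8 226.6]
```

>>> step_arm --moves '[{"jaw": -1,"tx": 0,"ty": 0,"tz": 0.001,"twist": 0},{"jaw": -1,"tx": 0,"ty": 0,"tz": 0.002,"twist": 0},{"jaw": -1,"tx": 0,"ty": 0,"tz": 0.002,"twist": 0}]'

```text
time_s: 4.88
tcp_pos: [0.4976, 0.2109, 0.0798]
tool_rot: [-0.0, 0.999, -0.044, -0.0]
force: [-11.2, -2.5, 22.0]
width: 0.0002
finger_force: 11.1
```

```bash
python3 - <<'E'
from h import *
print(env.finger_overhang,env.observe()['wrist_torque'],env.observe()['force'])
E
```

```text
0.022 [-0.30221272  2.04185392 -0.05200892] [-11.17486975  -2.49871801  21.99211041]
```

>>> step_arm --moves '[{"jaw": -1,"tx": 0,"ty": 0,"tz": -0.02,"twist": 0},{"jaw": -1,"tx": 0,"ty": 0,"tz": -0.05,"twist": 0},{"jaw": -1,"tx": -0.03,"ty": 0,"tz": -0.09,"twist": 0},{"jaw": -1,"tx": -0.06,"ty": 0,"tz": -0.11,"twist": 0},{"jaw": -1,"tx": -0.08,"ty": 0,"tz": -0.11,"twist": 0},{"jaw": -1,"tx": -0.08,"ty": 0,"tz": -0.11,"twist": 0},{"jaw": -1,"tx": -0.08,"ty": 0,"tz": -0.11,"twist": 0},{"jaw": -1,"tx": -0.08,"ty": 0,"tz": -0.11,"twist": 0}]'

```text
time_s: 5.55
tcp_pos: [0.4185, 0.2175, 0.1872]
tool_rot: [0.0, 0.999, -0.044, 0.0]
force: [1.1, -0.2, 0.3]
width: 0.0004
finger_force: 0.0
```

```bash
python3 - <<'E'
from h import *
p=camera_params('wrist');w=camera('wrist');t=camera('top')
np.save('w.npy',w);import pickle;pickle.dump(p,open('w.pkl','wb'))
a=cv2.resize(w[40:290,120:400,::-1],None,fx=1.6,fy=1.6);b=cv2.resize(t[150:240,135:225,::-1],(340,340),interpolation=cv2.INTER_CUBIC)
o=np.zeros((400,800,3),np.uint8);o[:,:448]=a;o[:340,455:795]=b;cv2.imwrite('pics/c4.png',o)
E
```

```text
(no output)
```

View pics/c4.png

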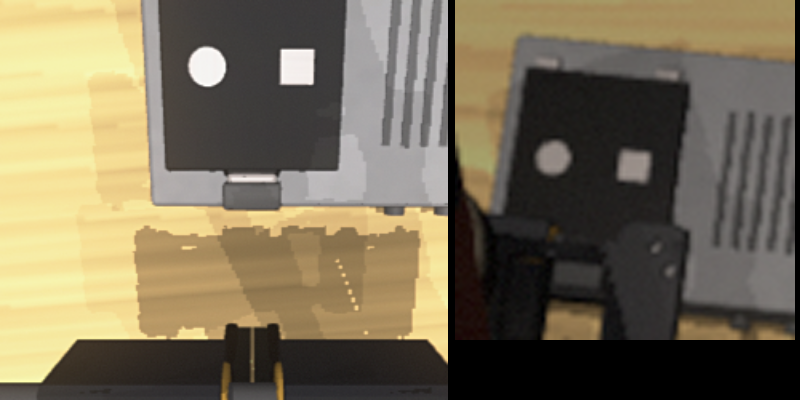

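```bash
cat >> fit.py <<'E'
print('===')
import pickle
W=pickle.load(open('w.pkl','rb'));print(W['origin'])
c=lambda u,v:(120+u/1.6,40+v/1.6)
ob=[((-.1,.045,.006),c(165,170)),((-.1,-.045,.006),c(339,170)),((-.05,.022,.006),c(207,66)),((-.05,-.022,.006),c(297,66))]
t4=lambda u,v:(135+(u-455)*90/340,150+v*90/340)
for th in (0,.05,.1):
    y=x.copy();y[3]=th
    print(th,[(proj(W,cov(y,X))-uv).round(1).tolist() for X,uv in ob],(proj(T,cov(y,(-.05,.022,.006)))-t4(553,158)).round(1),(proj(T,cov(y,(-.05,-.022,.006)))-t4(634,166)).round(1))
o,Q=unit(x);print((proj(W,o+Q@[-.07,.1,.055])-c(150,205)).round(1), 'round shut in W at z.062',at_z(W,*c(207,66),.062),'T',at_z(T,*t4(553,158),.062))
E
python3 fit.py | sed -n '/===/,$p'
```

```text
===
[0.49250272 0.21021807 0.32810272]
0 [[-1.5, -3.4], [-1.6, -3.2], [-1.4, -3.4], [-1.5, -3.3]] [ 0.1 -1.2] [ 0.  -1.1]
0.05 [[-2.5, -3.5], [-0.5, -3.3], [-1.7, -4.3], [-1.3, -4.2]] [-0.2 -1.6] [-0.2 -1.6]
0.1 [[-3.6, -4.0], [0.5, -3.7], [-2.0, -5.4], [-1.0, -5.3]] [-0.4 -2.1] [-0.4 -2.1]
[-0.2  1. ] round shut in W at z.062 [0.52365012 0.22915106 0.062     ] T [0.52379097 0.22997841 0.062     ]
```

The shut-angle fit gives about 0 rad (equal residuals left and right), so the catch holds. The round contact is at about (0.524, 0.2295, 0.062). Next, above the probe.

>>> step_arm --moves '[{"jaw": 1,"tx": 0.246,"ty": 0.393,"tz": -0.01,"twist": 0},{"jaw": 1,"tx": 0.246,"ty": 0.393,"tz": -0.01,"twist": 0},{"jaw": 1,"tx": 0.246,"ty": 0.393,"tz": -0.01,"twist": 0},{"jaw": 1,"tx": 0.246,"ty": 0.393,"tz": -0.01,"twist": 0},{"jaw": 1,"tx": 0.246,"ty": 0.393,"tz": -0.01,"twist": 0},{"jaw": 1,"tx": 0.246,"ty": 0.393,"tz": -0.01,"twist": 0},{"jaw": 1,"tx": 0.246,"ty": 0.393,"tz": -0.01,"twist": 0},{"jaw": 1,"tx": 0.246,"ty": 0.393,"tz": -0.01,"twist": 0},{"jaw": 1,"tx": 0.246,"ty": 0.393,"tz": -0.01,"twist": 0},{"jaw": 1,"tx": 0.246,"ty": 0.393,"tz": -0.01,"twist": 0},{"jaw": 1,"tx": 0.246,"ty": 0.393,"tz": -0.01,"twist": 0},{"jaw": 1,"tx": 0.246,"ty": 0.393,"tz": -0.01,"twist": 0},{"jaw": 1,"tx": 0.246,"ty": 0.393,"tz": -0.01,"twist": 0},{"jaw": 1,"tx": 0.246,"ty": 0.393,"tz": -0.01,"twist": 0},{"jaw": 1,"tx": 0.246,"ty": 0.393,"tz": -0.01,"twist": 0},{"jaw": 1,"tx": 0.246,"ty": 0.393,"tz": -0.01,"twist": 0},{"jaw": 1,"tx": 0.246,"ty": 0.393,"tz": -0.01,"twist": 0}]'

```text
time_s: 7.07
tcp_pos: [0.6283, -0.194, 0.1978]
tool_rot: [-0.0, 0.999, -0.043, 0.0]
force: [-0.1, 0.3, -0.1]
width: 0.0866
finger_force: 0.0
```

```bash
python3 - <<'E'
from h import *
import pickle
print(env.observe()['tcp_pos']);p=camera_params('wrist');w=camera('wrist');pickle.dump(p,open('w2.pkl','wb'))
save(w,'w2.png',1.2)
for X in [(.629,-.196,.147),(.629,-.196,.065)]:print(proj(p,X)*1.2)
E
```

```text
[ 0.62826974 -0.19402762  0.19784157]
[334.33750518 285.23683498]
[333.76995402 245.92034655]
```

View pics/w2.png

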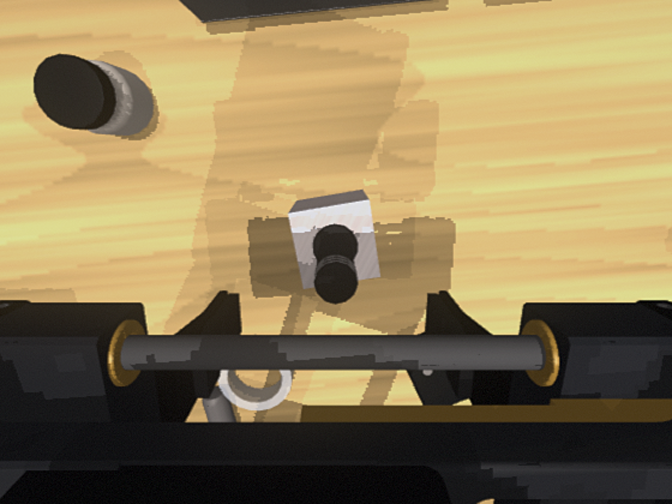

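The wrist view shows the handle cap at (335,281) between the open fingers, within 2 mm of the prediction. I'll descend and grip.

>>> step_arm --moves '[{"jaw": 1,"tx": 0.002,"ty": 0.002,"tz": 0.02,"twist": 0},{"jaw": 1,"tx": 0.002,"ty": 0.002,"tz": 0.05,"twist": 0},{"jaw": 1,"tx": 0.002,"ty": 0.002,"tz": 0.08,"twist": 0},{"jaw": 1,"tx": 0.002,"ty": 0.002,"tz": 0.092,"twist": 0},{"jaw": 1,"tx": 0.002,"ty": 0.002,"tz": 0.092,"twist": 0},{"jaw": 1,"tx": 0.002,"ty": 0.002,"tz": 0.092,"twist": 0},{"jaw": -0.4,"tx": 0.002,"ty": 0.002,"tz": 0.092,"twist": 0},{"jaw": -1,"tx": 0.002,"ty": 0.002,"tz": 0.092,"twist": 0},{"jaw": -1,"tx": 0.002,"ty": 0.002,"tz": 0.092,"twist": 0},{"jaw": -1,"tx": 0.002,"ty": 0.002,"tz": 0.092,"twist": 0},{"jaw": -1,"tx": 0.002,"ty": 0.002,"tz": 0.092,"twist": 0},{"jaw": -1,"tx": 0.002,"ty": 0.002,"tz": 0.092,"twist": 0},{"jaw": -1,"tx": 0.002,"ty": 0.002,"tz": 0.092,"twist": 0},{"jaw": -1,"tx": 0.002,"ty": 0.002,"tz": 0.092,"twist": 0}]' --grip_force 25

```text
time_s: 8.28
tcp_pos: [0.6302, -0.1977, 0.1056]
tool_rot: [-0.0, 0.999, -0.044, -0.0]
force: [0.4, 0.0, 0.8]
width: 0.0415
finger_force: 0.0
```

>>> step_arm --moves '[{"jaw": -1,"tx": 0,"ty": 0,"tz": 0,"twist": 0},{"jaw": -1,"tx": 0,"ty": 0,"tz": 0,"twist": 0},{"jaw": -1,"tx": 0,"ty": 0,"tz": 0,"twist": 0},{"jaw": -1,"tx": 0,"ty": 0,"tz": 0,"twist": 0},{"jaw": -1,"tx": 0,"ty": 0,"tz": 0,"twist": 0},{"jaw": -1,"tx": 0,"ty": 0,"tz": 0,"twist": 0}]'

```text
time_s: 8.78
tcp_pos: [0.6302, -0.1976, 0.1055]
tool_rot: [-0.0, 0.999, -0.044, -0.0]
force: [-0.2, 0.8, -1.2]
width: 0.0238
finger_force: 25.0
```

>>> step_arm --moves '[{"jaw": -1,"tx": 0,"ty": 0,"tz": -0.01,"twist": 0},{"jaw": -1,"tx": 0,"ty": 0,"tz": -0.03,"twist": 0},{"jaw": -1,"tx": 0,"ty": 0,"tz": -0.055,"twist": 0},{"jaw": -1,"tx": 0,"ty": 0,"tz": -0.08,"twist": 0},{"jaw": -1,"tx": 0,"ty": 0,"tz": -0.105,"twist": 0},{"jaw": -1,"tx": 0,"ty": 0,"tz": -0.12,"twist": 0},{"jaw": -1,"tx": 0,"ty": 0,"tz": -0.12,"twist": 0},{"jaw": -1,"tx": 0,"ty": 0,"tz": -0.12,"twist": 0},{"jaw": -1,"tx": 0,"ty": 0,"tz": -0.12,"twist": 0}]'

```text
time_s: 9.53
tcp_pos: [0.6295, -0.1974, 0.2243]
tool_rot: [-0.0, 0.999, -0.044, -0.001]
force: [-0.1, 0.1, -0.8]
width: 0.0238
finger_force: 25.0
```

>>> step_arm --moves '[{"jaw": -1,"tx": -0.01,"ty": -0.028,"tz": 0,"twist": 0},{"jaw": -1,"tx": -0.019,"ty": -0.056,"tz": 0,"twist": 0},{"jaw": -1,"tx": -0.029,"ty": -0.083,"tz": 0,"twist": 0},{"jaw": -1,"tx": -0.038,"ty": -0.111,"tz": 0,"twist": 0},{"jaw": -1,"tx": -0.048,"ty": -0.139,"tz": 0,"twist": 0},{"jaw": -1,"tx": -0.057,"ty": -0.167,"tz": 0,"twist": 0},{"jaw": -1,"tx": -0.067,"ty": -0.194,"tz": 0,"twist": 0},{"jaw": -1,"tx": -0.076,"ty": -0.222,"tz": 0,"twist": 0},{"jaw": -1,"tx": -0.086,"ty": -0.25,"tz": 0,"twist": 0},{"jaw": -1,"tx": -0.096,"ty": -0.277,"tz": 0,"twist": 0},{"jaw": -1,"tx": -0.105,"ty": -0.305,"tz": 0,"twist": 0},{"jaw": -1,"tx": -0.115,"ty": -0.333,"tz": 0,"twist": 0},{"jaw": -1,"tx": -0.124,"ty": -0.361,"tz": 0,"twist": 0},{"jaw": -1,"tx": -0.134,"ty": -0.388,"tz": 0,"twist": 0},{"jaw": -1,"tx": -0.14,"ty": -0.406,"tz": 0,"twist": 0},{"jaw": -1,"tx": -0.143,"ty": -0.416,"tz": 0,"twist": 0},{"jaw": -1,"tx": -0.143,"ty": -0.416,"tz": 0.02,"twist": 0},{"jaw": -1,"tx": -0.143,"ty": -0.416,"tz": 0.04,"twist": 0},{"jaw": -1,"tx": -0.143,"ty": -0.416,"tz": 0.05,"twist": 0},{"jaw": -1,"tx": -0.143,"ty": -0.416,"tz": 0.05,"twist": 0}]'

```text
time_s: 11.2
tcp_pos: [0.522, 0.2281, 0.1713]
tool_rot: [0.001, 0.999, -0.044, -0.004]
force: [-0.7, 0.8, -1.0]
width: 0.0236
finger_force: 25.0
```

```bash
python3 - <<'E'
from h import *
import pickle
s=env.observe();t=s['tcp_pos'];print(t,s['force'],s['width'],s['finger_force'])
p=camera_params('wrist');w=camera('wrist');S=camera('scene')
print('tip in W crop',(proj(p,t-[0,0,.0955])-[120,60])*2)
P=camera_params('scene')
print('tip in S crop',(proj(P,t-[0,0,.0955])-[330,165])*4,'rc',(proj(P,(.524,.2295,.062))-[330,165])*4)
a=cv2.resize(w[60:260,120:320,::-1],None,fx=2,fy=2);b=cv2.resize(S[165:265,330:430,::-1],None,fx=4,fy=4,interpolation=cv2.INTER_CUBIC)
cv2.imwrite('pics/c5.png',np.hstack([a,b]))
E
```

```text
[0.52195364 0.22810871 0.17128083] [-0.73694377  0.84806071 -1.01858157] 0.02362624619652657 24.998556117061526
tip in W crop [310.99800365 315.04589295]
tip in S crop [184.81771442 232.35081359] rc [184.78933068 250.61334843]
```

View pics/c5.png

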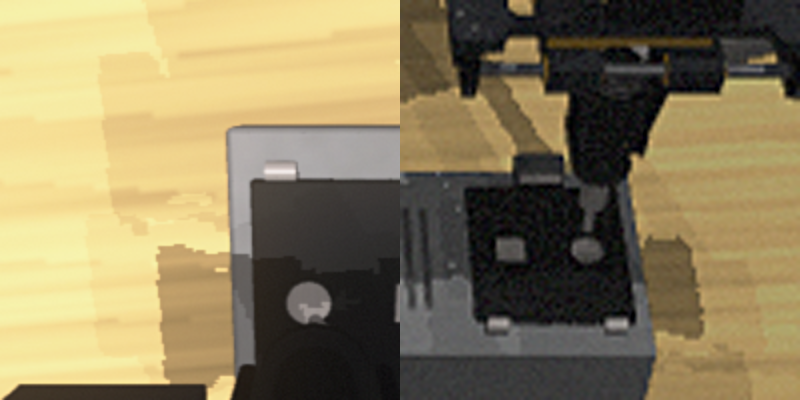

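The scene crop shows the tip at (186,231) over the round contact (186,251), about 14 mm above it and matching the prediction. I'll descend slowly.

>>> step_arm --moves '[{"jaw": -1,"tx": 0.0,"ty": 0,"tz": 0.003,"twist": 0},{"jaw": -1,"tx": 0,"ty": 0,"tz": 0.006,"twist": 0},{"jaw": -1,"tx": 0,"ty": 0,"tz": 0.009,"twist": 0},{"jaw": -1,"tx": 0,"ty": 0,"tz": 0.011,"twist": 0},{"jaw": -1,"tx": 0,"ty": 0,"tz": 0.011,"twist": 0},{"jaw": -1,"tx": 0,"ty": 0,"tz": 0.011,"twist": 0}]'

```text
time_s: 11.8
tcp_pos: [0.5244, 0.2293, 0.1646]
tool_rot: [0.0, 0.999, -0.044, -0.0]
force: [1.4, -0.4, -1.6]
width: 0.0231
finger_force: 25.0
```

>>> step_arm --moves '[{"jaw": -1,"tx": 0,"ty": 0,"tz": 0.003,"twist": 0},{"jaw": -1,"tx": 0,"ty": 0,"tz": 0.006,"twist": 0},{"jaw": -1,"tx": 0,"ty": 0,"tz": 0.008,"twist": 0},{"jaw": -1,"tx": 0,"ty": 0,"tz": 0.009,"twist": 0},{"jaw": -1,"tx": 0,"ty": 0,"tz": 0.009,"twist": 0},{"jaw": -1,"tx": 0,"ty": 0,"tz": 0.009,"twist": 0}]'

```text
time_s: 12.3
tcp_pos: [0.5246, 0.2294, 0.1558]
tool_rot: [-0.0, 0.999, -0.044, 0.0]
force: [0.1, -0.7, 1.4]
width: 0.0234
finger_force: 25.0
```

>>> step_arm --moves '[{"jaw": -1,"tx": 0,"ty": 0,"tz": 0.001,"twist": 0},{"jaw": -1,"tx": 0,"ty": 0,"tz": 0.002,"twist": 0},{"jaw": -1,"tx": 0,"ty": 0,"tz": 0.003,"twist": 0},{"jaw": -1,"tx": 0,"ty": 0,"tz": 0.003,"twist": 0},{"jaw": -1,"tx": 0,"ty": 0,"tz": 0.003,"twist": 0},{"jaw": -1,"tx": 0,"ty": 0,"tz": 0.003,"twist": 0}]'

```text
time_s: 12.8
tcp_pos: [0.5246, 0.2294, 0.1528]
tool_rot: [-0.0, 0.999, -0.044, 0.0]
force: [-0.2, -0.1, 2.5]
width: 0.0234
finger_force: 25.0
```

```bash
python3 - <<'E'
from h import *
F=[]
for i in range(8):
    S=camera('scene');F.append(env.observe()['force'])
print(np.mean(F,0),np.std(F,0),env.observe()['tcp_pos'])
P=camera_params('scene')
a=cv2.resize(S[165:265,330:430,::-1],None,fx=5,fy=5,interpolation=cv2.INTER_CUBIC);cv2.imwrite('pics/c6.png',a)
for X in [(.5246,.2294,.062),(.5246,.2294,.081),(.524,.2295,.062)]: print((proj(P,X)-[330,165])*5)
E
```

```text
[0.30977233 0.00273052 1.92806936] [0.63370408 0.50190069 0.50200243] [0.52452031 0.22935286 0.15267918]
[231.02927042 314.26452616]
[236.4632766  287.08103022]
[230.98666335 313.26668553]
```

View pics/c6.png

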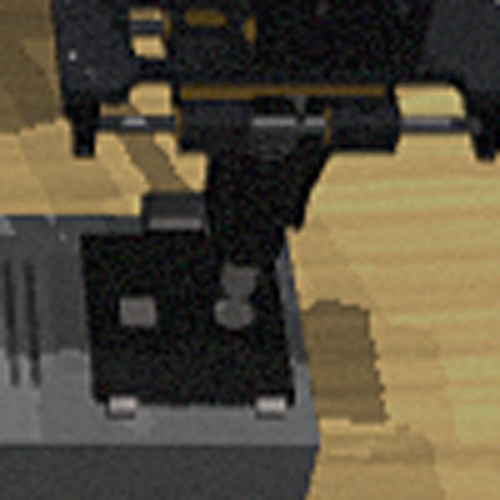

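The crop shows the tip standing on the round contact at (234,313). The force is about 3 N, which matches 5 to 6 mm of plunger travel. I'll add a small trim, settle, then hand in.

>>> step_arm --moves '[{"jaw": -1,"tx": 0,"ty": 0,"tz": 0.0005,"twist": 0},{"jaw": -1,"tx": 0,"ty": 0,"tz": 0.0005,"twist": 0},{"jaw": -1,"tx": 0,"ty": 0,"tz": 0.0005,"twist": 0},{"jaw": -1,"tx": 0,"ty": 0,"tz": 0.0005,"twist": 0},{"jaw": -1,"tx": 0,"ty": 0,"tz": 0.0005,"twist": 0},{"jaw": -1,"tx": 0,"ty": 0,"tz": 0.0005,"twist": 0}]'

```text
time_s: 13.7
tcp_pos: [0.5245, 0.2293, 0.1522]
tool_rot: [-0.0, 0.999, -0.044, 0.0]
force: [0.4, 0.3, 3.0]
width: 0.0235
finger_force: 25.0
```

```bash
python3 -c "
from h import *
print(env.observe()['tcp_pos'],env.observe()['force']);print(env.hand_in())"
```

```text
[0.5245016  0.22933195 0.15215552] [0.42026543 0.33740803 2.9512784 ]
the job is handed in; nothing more can be done
None
```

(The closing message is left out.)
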